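Draw the shim board from under the heel stack and seat it in the trimming jig

ROBOT

A 7-joint arm with a two-finger parallel gripper is mounted at the origin on the work surface. World frame = base frame: x ahead of the robot, y to its left, z up, the work surface at z = 0. Lengths are in m, angles in rad, forces in N, time in s.
With the tool pointing down it reaches from about 0.4 to 0.875 m from the base axis. Payload 19.3 kg.
Tool frame: the origin (TCP) lies midway between the tips of the shut fingers; the grasp point (between the pads) lies 19 mm behind it; z points along the fingers, y is the direction in which the jaws open and shut (so a half turn about z gives the same grasp; the last joint's range is limited). The gripper opens to 85 mm and grips with 20 to 120 N. Pads are 22 mm wide; open, the fingers measure 114 mm over their backs; the gripper's body (76 mm by 85 mm) begins 54 mm behind the grasp point. The pads swing forward as they close: fully open they stand 13 mm farther back than shut.
Start: joints at [1.27, 0.521, -0.036, 1.599, 0.021, 1.021, -0.113], TCP at [0.143, -0.608, 0.192] pointing down, gripper open.
Joint ranges: [-2.91, 2.91], [-0.3, 2.13], [-1.5, 1.42], [0.17, 2.43], [-1.26, 4.41], [0.16, 1.93], [-2.52, 2.52]. Speed limits (rad/s): [1.89, 1.89, 2.39, 2.39, 3.01, 3.01, 3.01].

INTERFACE

Orientations are given as [roll, pitch, yaw] about the fixed x, y, z axes, in that order (R = Rz(yaw) Ry(pitch) Rx(roll)).
In Python, from workcell import bot, eyes gives the robot as it stands. The module is installed in compiled form; this text tells all that it offers.
- The arm moves only by the shell command python3 -m jog 'ROWS' [FORCE]. ROWS is JSON, a list of rows, each an object with "delta_pos": the shift along the world's x, y, z in mm, a list of three; "spin": the turn about the world's z in rad; "claw": the closure, from 0 (fully open) to 1 (shut). In form: [{"delta_pos": [tx, ty, tz], "spin": spin, "claw": claw}, ...]. A call has 1 to 8 rows; each row is the pose to reach, as a shift and turn from the pose measured when the call began; what a row does not reach only later rows make up. A row lasts 1/10 s, in which the tool goes at most 50 mm and 8.59 degrees, less where a joint would pass 70% of its speed; a pose out of reach is approached as far as the arm can. A call with a gripper value outside its range is refused whole. The fingers move at their own pace and stop on an object; FORCE is the grip in N (left out, the last holds). Time passes only in rows, so rows that repeat a pose let the fingers close. It gives the time, the measured TCP pose, the force and the opening at its end, in the units of the state.
- bot.observe(): the state, without advancing time (a new reading comes with each control period).
- eyes.grab_frame(name): name is "scene" or "top" or "wrist"; returns the picture (420x560x3 uint8, blue, green, red); there is no depth.
- eyes.camera_params(name): a dict with "fx", "fy", "cx", "cy" (pixels), "k1" (the pictures are not rectified: a ray, as slopes to the right and down, at radius r is drawn at 1 + k1 r^2 times it, then the intrinsics apply), "origin" and "attitude" of the camera in the world. Camera axes: x right, y up, looking along -z (the intrinsics and any distortion apply to the point x, -y, -z); pixel columns grow to the right and rows downward; lengths in m; the calibration is good to about 2 mm. A picture is of the moment at which its call begins: read the wrist's pose just before it. camera_params takes no time and is no camera call; for the wrist camera it gives the pose at the moment of the call.
- bot.job_done(): hands the job in, once; it reports no verdict.
The state is a dict: "clock": time; "qpos": joint angles; "qd": joint speeds; "joint_efforts": joint torques, N m; "position": TCP position; "tool_rot": TCP orientation; "force": force on the tool from outside, world axes, zero at the start; "moment": the same for the moment, N m; "grip_width": finger opening in m.
Only numpy, scipy, OpenCV 4.12 (cv2) and the standard library are available. Lean on these libraries where they do the work, as an engineer would, in place of code of your own. Each camera call takes 0.05 s, during which the arm holds its last target. There are 200 camera calls.

TASK

Draw the thin shim board out by its yellow pull block from under the stack of three shoe heels, without forcing it: hidden pins in the blue cradle catch one of its shoulders, so give way sideways as you feel it, so that the heels stay stacked where they stand and settle on the bench. Then lay the board flat between the rails of the aluminium jig, pull block towards the robot, and slide it home: press its far end firmly for a moment against the red stop, about as hard as lifting one kilogram (roughly 10 newtons), but without pushing the stop out of its setting, and let go. Leave everything else on the bench alone.

Things in the scene. Friction and masses are not known exactly. Their poses are not given: they have to be found in the camera images.
- board_grip (a point): Centre of the yellow pull block (28 mm along x, 30 mm wide, 40 mm tall) on the loose brown shim board (160 mm long, 6 mm thick, 0.14 kg; one piece). 26 mm above the board's underside, on its centre line, 16 mm from its near end, 144 mm from its far end. x: along the board to its far end; z up. At the start the board lies on the bench in the cradle, under the heels, block on the robot's side.
- board_end (a point): Middle of the board's far end face, 3 mm above its underside, 144 mm from the pull block's centre along the board's x. Same axes as board_grip. The board is 44 mm wide from its near end to 84 mm along, widens by shoulders at 45 degrees, and is 70 mm wide over its last 63 mm. The block is centred on the board's width.
- cradle: Blue cradle fixed to the bench. Origin: on the bench, on its centre line, in the plane of the bridge's heel-side face; x points away from the pull block, z up. Two guides 12 mm high, 98 mm apart, run from x 0 to 80 mm beside board and heels. The board starts with its middle within 4 mm of the origin and comes out along -x; its far end is clear of the bridge after 88 to 96 mm of travel.
- bridge (a point): Middle of the cradle's bridge (12 mm thick, 144 mm wide, 44 mm high, 10 mm slot beneath), which holds the heels back. Two fixed pins in the slot, 73 mm apart, are set 6 to 10 mm off the centre line, to an unmeasured side: after 8 to 21 mm of travel a shoulder meets one, and its push tells which way to yield. Friction takes 3 to 11 N; over 20 N between board and cradle is wrenching.
- heel_low: Lowest of three alike D-shaped shoe heels (black rubber), 75 mm long (x), 66 mm wide, 25 mm high, about 0.14 kg each, loose, stacked on the board behind the bridge, flat side 3 to 6 mm from it. Origin: centre of its underside, z up. It drops 6 mm on to the bench when the board has gone.
- heel_mid: Middle heel (dark brown), same size, lying on the lowest. Origin: centre of its underside.
- heel_top: Top heel (black rubber, grey tread ribs), same size; its top is 81 mm above the bench at the start. Origin: centre of its underside.
- jig: Trimming jig fixed to the bench: two aluminium rails 12 mm wide, 10 mm high, 76 mm apart (3 mm play each side of the board's wide part), x -45 to 65 mm; no floor, the board lies on the bench; a green bracket 30 mm high at x 132 to 152 mm. Origin: on the bench, midway between the rails; x points to the stop, z up. The board lies with its far end towards the stop.
- stop: Red adjustable stop of the jig, 14 mm thick, 66 mm wide, 22 mm high. Origin: on the bench, middle of the face that the board meets; x as the jig's, away from the board. It stands at jig x 68 to 92 mm. Held by friction only, it slips if pressed with over about 18 N; its face is rigid, so the reading is not exact enough to press by: feel for it slowly.
- hammer: Hammer lying at the right of the work area, 240 mm long. Not to be moved.
- brush: Brush lying at the left. Not to be moved.
- tin: Flat brass-coloured wax tin, 68 mm across, 26 mm high, beyond the middle. Not to be moved.
- glue: Closed glue jar with red cap, 60 mm across, 130 mm high, at the far right. Not to be moved.
- block: Cork sanding block 70 x 50 x 30 mm at the far left. Not to be moved.
- tack_cup: White bowl 70 mm across, 45 mm high, in the near middle. Not to be moved.
Things that resemble listed ones, but are neither listed nor needed, are in the scene too. What is shaped like the part that bears board_grip but pink is not meant. What is shaped like the heel_top but green is not meant.

How it is judged:
On the way, in this order (a step that is already met when the one before it is completed fails the run):
1. the board is drawn clear of the bridge, the three heels standing stacked in their place (x of board_end in the frame of cradle below -0.012 m and angle between each of heel_low, heel_mid, heel_top's own z axis and vertical below 0.12 rad and distance of each of heel_low, heel_mid, heel_top from where it was at the start of the episode below 0.025 m), for 0.1 s.
2. the board lies in the jig and is pressed against the stop with 3 N or more (contact force between board and stop above 3 N and y of board_end in the frame of jig between -0.006 and 0.006 m and angle between the x axis of board_end and the x axis of jig, either way round below 0.09 rad and height (world z) of board_end below 0.008 m), for 0.3 s.
At the end, for the whole second after the job is handed in: Board flat on the bench between the jig rails (far end within 6 mm of the centre line, 5 degrees), within 4 mm of the stop; stop within 2 mm of its setting; the three heels stacked upright (7 degrees), within 25 mm of their start; board and heels at rest (x of board_end in the frame of stop between -0.004 and 0.002 m and y of board_end in the frame of jig between -0.006 and 0.006 m and angle between the x axis of board_end and the x axis of jig, either way round below 0.09 rad and height (world z) of board_end below 0.008 m and angle between each of heel_low, heel_mid, heel_top's own z axis and vertical below 0.12 rad and distance of each of heel_low, heel_mid, heel_top from where it was at the start of the episode below 0.025 m and distance of stop from where it was at the start of the episode below 0.002 m and linear speed of each of board, heel_top below 0.01 m/s); the robot touches nothing.
It fails at once if the heel stack toppled, lifted or shifted: a heel tips more than 26 degrees or moves more than 35 mm (angle between any of heel_low, heel_mid, heel_top's own z axis and vertical above 0.45 rad or distance of any of heel_low, heel_mid, heel_top from where it was at the start of the episode above 0.035 m).
It fails at once if the board is wrenched in the cradle: more than 20 N between them (contact force between board and cradle above 20 N).
It fails at once if the stop is pushed more than 2 mm out of its setting (distance of stop from where it was at the start of the episode above 0.002 m).
It fails at once if a bystander is moved more than 30 mm (distance of any of hammer, brush, tin, glue, block, tack_cup from where it was at the start of the episode above 0.03 m).
It also fails if it takes over 72 s, if anything falls off the work surface, if the arm or the gripper's body presses on something with over 40 N, if the wrist force passes 120 N, or if a joint passes its speed limit or range.

## Working session

There is one attempt and no reset: what is moved stays moved. The work goes in short steps, Python scripts to look and compute and a shell command to move; the robot and the scene stay as the last step left them, time stands still between calls to the robot, and variables do not carry over. Pictures are saved under pics/ and viewed, about 8 in all and at most 12, crops included, and the job is handed in when it is done.

```bash
mkdir -p pics; cat > h.py <<'E'
import numpy as np, cv2, sys
from workcell import bot, eyes
from scipy.spatial.transform import Rotation as R
def snap(n, f):
    p=eyes.camera_params(n); im=eyes.grab_frame(n); cv2.imwrite('pics/'+f,im); return im,p
def rot(p):
    a=np.array(p['attitude'],float)
    return a if a.shape==(3,3) else (R.from_euler('xyz',a).as_matrix() if a.size==3 else a)
def ray(p,u,v):
    xd=np.array([(u-p['cx'])/p['fx'],(v-p['cy'])/p['fy']]); x=xd.copy()
    for _ in range(20): x=xd/(1+p['k1']*(x@x))
    return np.array(p['origin']), rot(p)@np.array([x[0],-x[1],-1.])
def onz(p,u,v,z):
    o,d=ray(p,u,v); return o+d*(z-o[2])/d[2]
def proj(p,X):
    c=rot(p).T@(np.array(X)-np.array(p['origin'])); s=np.array([c[0],-c[1]])/-c[2]
    s=s*(1+p['k1']*(s@s)); return p['fx']*s[0]+p['cx'],p['fy']*s[1]+p['cy']
E
python3 - <<'E'
from h import *
print(bot.observe())
a,p=snap('top','top0.png'); b,q=snap('scene','scene0.png'); print(p,q)
print(eyes.camera_params('wrist'))
E
```

```text
{'clock': 0.0, 'qpos': array([ 1.2698207 ,  0.52201369, -0.03634992,  1.60000961,  0.02120082,
        1.02108539, -0.11282357]), 'qd': array([ 9.38014883e-05,  5.83569555e-04,  1.82280130e-03, -3.22257213e-04,
       -8.51870014e-04,  7.27222185e-04,  1.43879807e-03]), 'joint_efforts': array([-2.52465243e-04, -9.27113986e+01,  1.97951987e+00, -3.69932556e+01,
        1.76763354e-02,  8.00456037e-03, -1.13923778e-05]), 'position': array([ 0.14284456, -0.60806523,  0.19132513]), 'tool_rot': array([-3.14046377e+00,  7.00266776e-05,  2.30762104e-01]), 'force': array([-0.2130988 ,  0.37402826, -0.46088325]), 'moment': array([-0.05298475,  0.02893133, -0.0160082 ]), 'grip_width': 0.08538343077752009}
{'fx': 470.82375732911896, 'fy': 470.82375732911896, 'cx': 284.12131939022146, 'cy': 211.7779723879104, 'k1': 0.017808625474614988, 'origin': array([0.33916224, 0.00375457, 1.23343272]), 'attitude': array([ 0.17441488, -0.02450699, -1.54567706])} {'fx': 400.9503712395395, 'fy': 400.9503712395395, 'cx': 277.3834762108178, 'cy': 209.1542621179039, 'k1': -0.029875065254727832, 'origin': array([1.12596548, 0.46880694, 0.59824764]), 'attitude': array([0.96850164, 0.01241784, 2.25918128])}
{'fx': 360.2692415458202, 'fy': 360.2692415458202, 'cx': 286.27425627690315, 'cy': 204.45381106493912, 'k1': -0.014909729584245236, 'origin': array([ 0.22048092, -0.59089508,  0.37568662]), 'attitude': array([-3.19296395e-01,  1.16395880e-03, -1.33934848e+00])}
```

View pics/top0.png

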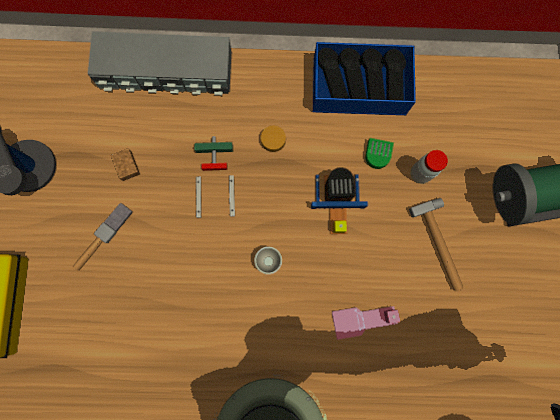

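View pics/scene0.png

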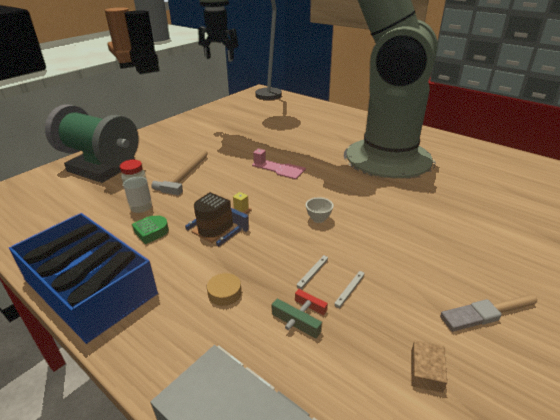

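Top view: the yellow pull block is at (341,227) against the blue bridge at (339,205), with the heels at (340,180). The pink lookalike is at (365,320), the green heel lookalike at (379,152), and another yellow object at (10,300). The jig rails are at (198,197) and (232,195), the red stop at (214,167), and the glue jar's red cap at (436,160). I choose the small yellow block at (341,227).

```bash
python3 - <<'E'
from h import *
im=cv2.imread('pics/top0.png'); p=eyes.camera_params('top'); q=eyes.camera_params('scene'); sc=cv2.imread('pics/scene0.png')
def blobs(im,lo,hi,box,amin=15):
    x0,y0,x1,y1=box; h=cv2.cvtColor(im,cv2.COLOR_BGR2HSV)
    m=cv2.inRange(h,np.array(lo),np.array(hi)); k=np.zeros_like(m); k[y0:y1,x0:x1]=m[y0:y1,x0:x1]
    n,l,s,c=cv2.connectedComponentsWithStats(k)
    out=[]
    for i in range(1,n):
        if s[i,4]>=amin:
            pts=np.argwhere(l==i)[:,::-1].astype(np.float32); out.append((c[i],s[i,4],cv2.boxPoints(cv2.minAreaRect(pts))))
    return out
def rep(name,bl,P,z):
    for c,a,b in bl:
        print(name,np.round(c,1),a,'ctr',np.round(onz(P,*c,z),4)[:2],'corners',[list(np.round(onz(P,*k,z)[:2],3)) for k in b])
rep('yellow top',blobs(im,(22,120,80),(35,255,255),(310,210,370,240)),p,.046)
rep('blue',blobs(im,(100,100,40),(125,255,255),(300,165,375,220)),p,.044)
rep('red',blobs(im,(0,150,80),(8,255,255),(190,155,240,175)),p,.022)
rep('green',blobs(im,(60,80,30),(90,255,255),(180,135,245,160)),p,.03)
rep('rails',blobs(im,(0,0,120),(180,60,255),(190,172,240,222)),p,.010)
rep('yellow scene',blobs(sc,(22,120,80),(35,255,255),(225,185,260,220)),q,.03)
rep('red scene',blobs(sc,(0,150,80),(8,255,255),(285,285,335,320)),q,.018)
cr=np.hstack([cv2.resize(im[130:245,180:260],None,fx=4.5,fy=4.5,interpolation=2),cv2.resize(im[130:245,300:395],None,fx=4.5,fy=4.5,interpolation=2)]); cv2.imwrite('pics/crop0.png',cr)
print(cr.shape)
E
```

```text
yellow top [340.2 225.9] 127 ctr [ 0.5167 -0.1643] corners [[np.float64(0.529), np.float64(-0.148)], [np.float64(0.53), np.float64(-0.179)], [np.float64(0.504), np.float64(-0.179)], [np.float64(0.503), np.float64(-0.148)]]
blue [338.4 200.4] 418 ctr [ 0.5835 -0.1595] corners [[np.float64(0.633), np.float64(-0.088)], [np.float64(0.637), np.float64(-0.231)], [np.float64(0.571), np.float64(-0.231)], [np.float64(0.567), np.float64(-0.089)]]
red [213.7 165.4] 151 ctr [0.6724 0.169 ] corners [[np.float64(0.681), np.float64(0.203)], [np.float64(0.683), np.float64(0.137)], [np.float64(0.666), np.float64(0.136)], [np.float64(0.664), np.float64(0.202)]]
green [212.9 146.4] 275 ctr [0.7222 0.1726] corners [[np.float64(0.733), np.float64(0.22)], [np.float64(0.736), np.float64(0.125)], [np.float64(0.711), np.float64(0.124)], [np.float64(0.708), np.float64(0.219)]]
rails [198.3 195.9] 175 ctr [0.5915 0.2071] corners [[np.float64(0.645), np.float64(0.216)], [np.float64(0.646), np.float64(0.205)], [np.float64(0.535), np.float64(0.199)], [np.float64(0.535), np.float64(0.21)]]
rails [231.5 196.2] 166 ctr [0.5933 0.1194] corners [[np.float64(0.648), np.float64(0.13)], [np.float64(0.649), np.float64(0.118)], [np.float64(0.543), np.float64(0.11)], [np.float64(0.542), np.float64(0.123)]]
yellow scene [240.1 200.8] 187 ctr [ 0.5225 -0.1618] corners [[np.float64(0.503), np.float64(-0.206)], [np.float64(0.48), np.float64(-0.177)], [np.float64(0.542), np.float64(-0.119)], [np.float64(0.564), np.float64(-0.146)]]
red scene [311.  301.1] 358 ctr [0.6788 0.1749] corners [[np.float64(0.696), np.float64(0.143)], [np.float64(0.667), np.float64(0.134)], [np.float64(0.664), np.float64(0.205)], [np.float64(0.692), np.float64(0.212)]]
(518, 788, 3)
```

View pics/crop0.png

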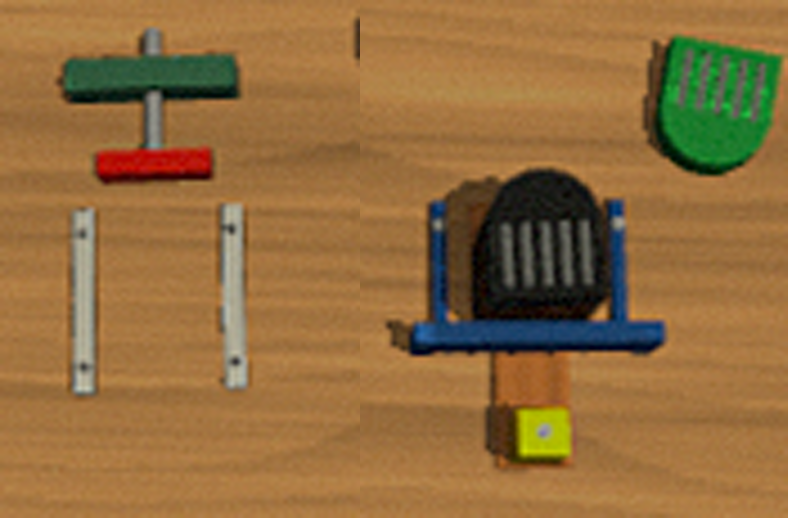

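The crop confirms the yellow block (crop 543,432) on the brown board going under the bridge, with the black ribbed heel behind it. The jig yaw is about +0.065 and the cradle yaw about +0.03. Moving above the block for a closer look.

```bash
python3 -m jog '[{"delta_pos":[374,444,0],"spin":-0.2,"claw":0},{"delta_pos":[374,444,0],"spin":-0.2,"claw":0},{"delta_pos":[374,444,0],"spin":-0.2,"claw":0},{"delta_pos":[374,444,0],"spin":-0.2,"claw":0},{"delta_pos":[374,444,0],"spin":-0.2,"claw":0},{"delta_pos":[374,444,0],"spin":-0.2,"claw":0},{"delta_pos":[374,444,0],"spin":-0.2,"claw":0},{"delta_pos":[374,444,0],"spin":-0.2,"claw":0}]' 40
```

```text
clock: 0.9
position: [0.4014, -0.3006, 0.1916]
tool_rot: [-3.141, 0.0, 0.031]
force: [1.0, -1.6, 0.3]
grip_width: 0.085
```

```bash
python3 -m jog '[{"delta_pos":[105,136,-20],"spin":0,"claw":0},{"delta_pos":[105,136,-20],"spin":0,"claw":0},{"delta_pos":[105,136,-20],"spin":0,"claw":0},{"delta_pos":[105,136,-20],"spin":0,"claw":0},{"delta_pos":[105,136,-20],"spin":0,"claw":0},{"delta_pos":[105,136,-20],"spin":0,"claw":0}]'
python3 - <<'E'
from h import *
s=bot.observe(); print(s['position'],s['tool_rot'],s['force'])
im,p=snap('wrist','w1.png')
h=cv2.cvtColor(im,cv2.COLOR_BGR2HSV)
for nm,lo,hi,z in (('yel',(22,120,110),(35,255,255),.046),('blue',(100,100,40),(125,255,255),.044)):
    m=cv2.inRange(h,np.array(lo),np.array(hi)); n,l,st,c=cv2.connectedComponentsWithStats(m); i=1+np.argmax(st[1:,4])
    pts=np.argwhere(l==i)[:,::-1].astype(np.float32); r=cv2.boxPoints(cv2.minAreaRect(pts))
    print(nm,c[i],st[i],[list(map(float,np.round(onz(p,*k,z)[:2],4))) for k in r])
E
```

```text
clock: 1.5
position: [0.506, -0.1646, 0.1712]
tool_rot: [-3.141, 0.001, 0.031]
force: [-0.4, -0.2, 0.1]
grip_width: 0.0852
[ 0.5060396  -0.16460733  0.17123071] [-3.14065285e+00  1.02587923e-03  3.14138209e-02] [-0.39562079 -0.23009966  0.08097494]
yel [286.28950051 166.9459735 ] [269 152  35  32 981] [[0.5305, -0.1498], [0.5315, -0.1791], [0.5038, -0.1804], [0.5029, -0.1503]]
blue [285.65344921  81.81531776] [ 200   14  173   92 3682] [[0.5679, -0.0913], [0.6366, -0.0941], [0.6408, -0.2279], [0.5725, -0.235]]
```

View pics/w1.png

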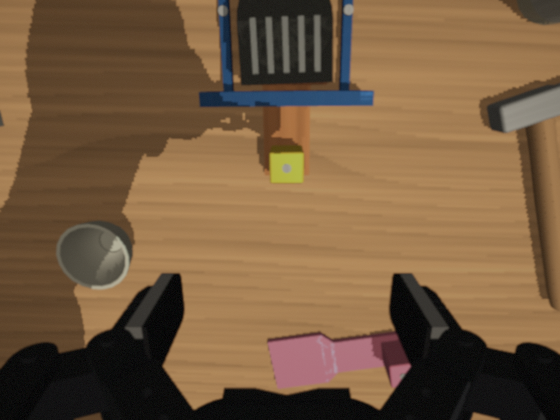

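The wrist view shows the yellow block at (286,167), centre about (0.517,-0.165), yaw about 0.032. It agrees with the top view, and the bridge is at (286,98). Descending and gripping.

```bash
python3 -m jog '[{"delta_pos":[11,-0.3,-50],"spin":0,"claw":0},{"delta_pos":[11,-0.3,-100],"spin":0,"claw":0},{"delta_pos":[11,-0.3,-140],"spin":0,"claw":0},{"delta_pos":[11,-0.3,-158],"spin":0,"claw":0},{"delta_pos":[11,-0.3,-158],"spin":0,"claw":0},{"delta_pos":[11,-0.3,-158],"spin":0,"claw":0}]' 40; python3 -m jog '[{"delta_pos":[0,0,0],"spin":0,"claw":0.5},{"delta_pos":[0,0,0],"spin":0,"claw":1},{"delta_pos":[0,0,0],"spin":0,"claw":1},{"delta_pos":[0,0,0],"spin":0,"claw":1},{"delta_pos":[0,0,0],"spin":0,"claw":1},{"delta_pos":[0,0,0],"spin":0,"claw":1},{"delta_pos":[0,0,0],"spin":0,"claw":1},{"delta_pos":[0,0,0],"spin":0,"claw":1}]' 50
```

```text
clock: 2.15
position: [0.5166, -0.1668, 0.0142]
tool_rot: [-3.141, 0.001, 0.029]
force: [0.3, 0.3, 0.2]
grip_width: 0.0854
clock: 2.95
position: [0.5166, -0.1667, 0.0141]
tool_rot: [-3.141, 0.001, 0.029]
force: [0.0, -0.8, -0.4]
grip_width: -0.0001
```

The fingers shut on nothing, so I look again.

```bash
python3 - <<'E'
from h import *
s=bot.observe(); print(s['position'],s['tool_rot'],s['force'],s['grip_width'])
im,p=snap('wrist','w2.png'); sc,q=snap('scene','s2.png'); t,_=snap('top','t2.png')
a=cv2.resize(im,(400,300)); b=cv2.resize(sc[140:260,160:320],(400,300)); 
cv2.imwrite('pics/c2.png',np.hstack([a,b]))
h=cv2.cvtColor(t,cv2.COLOR_BGR2HSV);m=cv2.inRange(h,np.array((22,120,80)),np.array((35,255,255)));m[:, :300]=0;m[:,400:]=0;print(np.argwhere(m[150:260]).mean(0) if m[150:260].any() else None)
E
```

```text
[ 0.51662314 -0.16672087  0.01412271] [-3.14134143e+00  6.85207239e-04  2.85801969e-02] [ 0.02178042 -0.80057346 -0.3984198 ] -9.796980777888464e-05
[ 51.58333333 357.75      ]
```

View pics/c2.png

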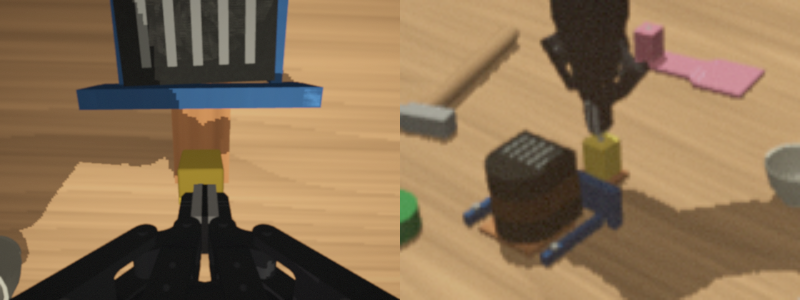

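The wrist view shows the shut fingertips at (205,190 in the left half) on the robot's side of the block at (200,172). In the scene view they are behind the block. I check numerically where the tips and the block are.

```bash
python3 - <<'E'
from h import *
im=cv2.imread('pics/w2.png'); p=eyes.camera_params('wrist'); q=eyes.camera_params('scene'); t=eyes.camera_params('top')
s=bot.observe(); X=s['position']
print(p['origin'],p['attitude'])
for n,P in (('w',p),('s',q),('t',t)): print(n,'tcp',proj(P,X),'pad',proj(P,X+[0,0,.019]),'blocktop(.517)',proj(P,[.517,-.165,.046]),'blockbot front',proj(P,[.503,-.165,.006]))
h=cv2.cvtColor(im,cv2.COLOR_BGR2HSV); m=cv2.inRange(h,np.array((22,100,60)),np.array((35,255,255)))
ys,xs=np.nonzero(m); print(xs.min(),xs.max(),ys.min(),ys.max())
a=im[160:300,200:370]; a=cv2.resize(a,None,fx=2.5,fy=2.5)
sc=cv2.imread('pics/s2.png')[170:240,215:275]; sc=cv2.resize(sc,(300,350)); cv2.imwrite('pics/c3.png',np.hstack([a,sc]))
E
```

```text
[ 0.59640933 -0.16553257  0.19835774] [-3.19989748e-01  4.94396743e-04 -1.54153840e+00]
w tcp (np.float64(284.3872887685869), np.float64(236.51092379138197)) pad (np.float64(284.18193630220065), np.float64(251.51445192124262)) blocktop(.517) (np.float64(280.3707323688964), np.float64(262.65099849498097)) blockbot front (np.float64(280.8879371776917), np.float64(252.21482171840177))
s tcp (np.float64(240.6456338247201), np.float64(204.2100082638554)) pad (np.float64(240.1760114478543), np.float64(198.13292819557117)) blocktop(.517) (np.float64(240.23166506409137), np.float64(194.22822803710687)) blockbot front (np.float64(244.86426406309633), np.float64(204.74028209359633))
t tcp (np.float64(339.4107436522611), np.float64(227.7166295046646)) pad (np.float64(340.441967873142), np.float64(226.68535957151576)) blocktop(.517) (np.float64(340.4849061981516), np.float64(225.79732395796077)) blockbot front (np.float64(338.3004828785306), np.float64(233.2476481672884))
249 311 210 284
```

View pics/c3.png

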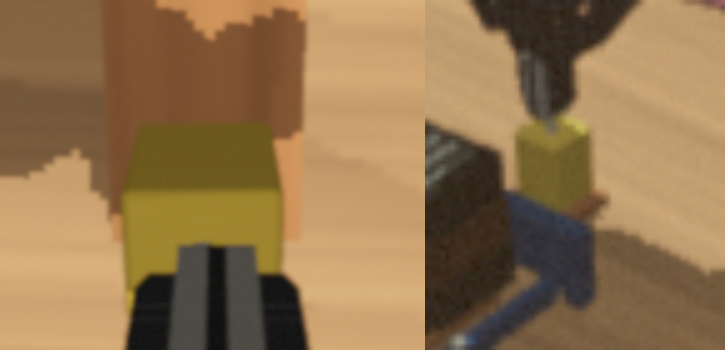

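The shut tips lie over the block's top face: wrist pixel (286,258), scene pixel (240,196). The reported TCP would project to row 236 in the wrist view and 204 in the scene view. I triangulate the tip.

```bash
python3 - <<'E'
from h import *
p=eyes.camera_params('wrist'); q=eyes.camera_params('scene'); X=bot.observe()['position']
o1,d1=ray(p,286,258); o2,d2=ray(q,239.6,195.8)
A=np.stack([d1,-d2],1); k=np.linalg.lstsq(A,o2-o1,rcond=None)[0]
a,b=o1+k[0]*d1,o2+k[1]*d2; print(a,b,np.linalg.norm(a-b),(a+b)/2-X)
E
python3 -m jog '[{"delta_pos":[0,0,30],"spin":0,"claw":0.5},{"delta_pos":[0,0,30],"spin":0,"claw":0},{"delta_pos":[0,0,30],"spin":0,"claw":0},{"delta_pos":[0,0,30],"spin":0,"claw":0},{"delta_pos":[0,0,30],"spin":0,"claw":0},{"delta_pos":[0,0,30],"spin":0,"claw":0}]'
```

```text
[ 0.51658861 -0.16765692  0.04022045] [ 0.51694975 -0.16784476  0.04004069] 0.0004449917338295256 [ 0.00016018 -0.00102197  0.02600983]
clock: 3.7
position: [0.5163, -0.1667, 0.0436]
tool_rot: [-3.141, 0.002, 0.029]
force: [0.2, -0.0, 0.2]
grip_width: 0.0845
```

The tips sit about 26 mm above the reported TCP, and x and y agree. The "TCP" height is evidently off, so I descend further, gently and watching force.

```bash
python3 -m jog '[{"delta_pos":[1,2.5,-20],"spin":0,"claw":0},{"delta_pos":[1,2.5,-35],"spin":0,"claw":0},{"delta_pos":[1,2.5,-41],"spin":0,"claw":0},{"delta_pos":[1,2.5,-44],"spin":0,"claw":0},{"delta_pos":[1,2.5,-47],"spin":0,"claw":0},{"delta_pos":[1,2.5,-50],"spin":0,"claw":0}]'; python3 -m jog '[{"delta_pos":[0,0,-1],"spin":0,"claw":0},{"delta_pos":[0,0,-2],"spin":0,"claw":0},{"delta_pos":[0,0,-3],"spin":0,"claw":0},{"delta_pos":[0,0,-4],"spin":0,"claw":0}]'
```

```text
clock: 4.3
position: [0.5176, -0.1643, -0.0061]
tool_rot: [-3.141, 0.001, 0.029]
force: [0.2, -0.1, -0.2]
grip_width: 0.0852
clock: 4.7
position: [0.5177, -0.1643, -0.01]
tool_rot: [-3.141, 0.001, 0.029]
force: [0.2, 0.6, -0.7]
grip_width: 0.085
```

```bash
python3 -m jog '[{"delta_pos":[0,0,0],"spin":0,"claw":0.4},{"delta_pos":[0,0,0],"spin":0,"claw":0.5},{"delta_pos":[0,0,0],"spin":0,"claw":0.6},{"delta_pos":[0,0,0],"spin":0,"claw":0.8},{"delta_pos":[0,0,0],"spin":0,"claw":1},{"delta_pos":[0,0,0],"spin":0,"claw":1},{"delta_pos":[0,0,0],"spin":0,"claw":1},{"delta_pos":[0,0,0],"spin":0,"claw":1}]' 50; python3 -c "
from workcell import bot; s=bot.observe(); print(s['force'],s['moment'])"
```

```text
clock: 5.5
position: [0.5177, -0.1643, -0.0098]
tool_rot: [-3.141, 0.001, 0.029]
force: [-1.6, 0.8, 5.3]
grip_width: 0.0292
[-1.61356552  0.79810022  5.34853512] [0.32164428 0.3617098  0.19338037]
```

Gripped at 29 mm. Pulling gently along the cradle's -x.

```bash
python3 -m jog '[{"delta_pos":[-0.5,0,0.5],"spin":0,"claw":1},{"delta_pos":[-1,0,0.5],"spin":0,"claw":1},{"delta_pos":[-2,-0.1,0.5],"spin":0,"claw":1},{"delta_pos":[-3,-0.1,0.5],"spin":0,"claw":1}]'; python3 -m jog '[{"delta_pos":[-1,0,0],"spin":0,"claw":1},{"delta_pos":[-2,-0.1,0],"spin":0,"claw":1},{"delta_pos":[-3,-0.1,0],"spin":0,"claw":1},{"delta_pos":[-4,-0.1,0],"spin":0,"claw":1}]'
```

```text
clock: 5.9
position: [0.5146, -0.1643, -0.0094]
tool_rot: [-3.141, 0.001, 0.029]
force: [2.3, 0.4, -3.4]
grip_width: 0.0289
clock: 6.3
position: [0.5114, -0.1644, -0.0093]
tool_rot: [-3.141, -0.001, 0.029]
force: [5.2, 0.4, -5.7]
grip_width: 0.0286
```

```bash
python3 -m jog '[{"delta_pos":[-0.7,0,-0.2],"spin":0,"claw":1},{"delta_pos":[-1.4,0,-0.4],"spin":0,"claw":1},{"delta_pos":[-2,0,-0.4],"spin":0,"claw":1}]'; python3 -m jog '[{"delta_pos":[-0.5,0,0],"spin":0,"claw":1},{"delta_pos":[-1,0,0],"spin":0,"claw":1},{"delta_pos":[-1.5,0,0],"spin":0,"claw":1}]'
```

```text
clock: 6.6
position: [0.5094, -0.1644, -0.0096]
tool_rot: [-3.141, -0.001, 0.029]
force: [5.0, -0.3, -3.6]
grip_width: 0.0287
clock: 6.9
position: [0.508, -0.1644, -0.0096]
tool_rot: [-3.141, -0.001, 0.029]
force: [3.7, 0.1, -3.1]
grip_width: 0.0286
```

9.7 mm out, friction about 4–5 N. Continuing in small steps.

```bash
python3 -m jog '[{"delta_pos":[-0.5,0,0],"spin":0,"claw":1},{"delta_pos":[-1,0,0],"spin":0,"claw":1},{"delta_pos":[-1.5,0,0],"spin":0,"claw":1}]'
```

```text
clock: 7.2
position: [0.507, -0.1644, -0.0095]
tool_rot: [-3.142, -0.002, 0.029]
force: [5.2, 0.8, -6.0]
grip_width: 0.0286
```

```bash
python3 -m jog '[{"delta_pos":[-0.5,0,0],"spin":0,"claw":1},{"delta_pos":[-1,0,0],"spin":0,"claw":1},{"delta_pos":[-1.3,0,0],"spin":0,"claw":1}]'
```

```text
clock: 7.5
position: [0.5056, -0.1644, -0.0096]
tool_rot: [-3.142, -0.002, 0.029]
force: [2.8, -0.3, -1.7]
grip_width: 0.0289
```

```bash
python3 -m jog '[{"delta_pos":[-0.5,0,0],"spin":0,"claw":1},{"delta_pos":[-1,0,0],"spin":0,"claw":1},{"delta_pos":[-1.3,0,0],"spin":0,"claw":1}]'
```

```text
clock: 7.8
position: [0.5044, -0.1644, -0.0095]
tool_rot: [-3.142, -0.003, 0.029]
force: [5.0, -0.2, -5.2]
grip_width: 0.0286
```

```bash
python3 -m jog '[{"delta_pos":[-0.5,0,0],"spin":0,"claw":1},{"delta_pos":[-1,0,0],"spin":0,"claw":1},{"delta_pos":[-1.3,0,0],"spin":0,"claw":1}]'
```

```text
clock: 8.1
position: [0.5038, -0.1644, -0.0095]
tool_rot: [3.142, -0.004, 0.029]
force: [8.6, 0.7, -6.1]
grip_width: 0.0289
```

```bash
python3 -m jog '[{"delta_pos":[-0.5,0,0],"spin":0,"claw":1},{"delta_pos":[-0.9,0,0],"spin":0,"claw":1}]'; python3 -c "
from workcell import bot; s=bot.observe(); print(s['force'],s['moment'])"
```

```text
clock: 8.3
position: [0.5037, -0.1644, -0.0094]
tool_rot: [3.141, -0.005, 0.029]
force: [7.8, -0.0, -6.8]
grip_width: 0.0286
[ 7.8049736  -0.04506868 -6.82900906] [ 0.01800166 -1.56842976  0.03322655]
```

```bash
python3 -m jog '[{"delta_pos":[-0.5,0,0],"spin":0,"claw":1},{"delta_pos":[-1,0,0],"spin":0,"claw":1},{"delta_pos":[-1.5,0,0],"spin":0,"claw":1}]'; python3 -c "
from workcell import bot; s=bot.observe(); print(s['position'],s['force'],s['moment'])"
```

```text
clock: 8.6
position: [0.5033, -0.1642, -0.0092]
tool_rot: [3.141, -0.007, 0.03]
force: [10.5, 0.1, -7.8]
grip_width: 0.029
[ 0.50330373 -0.16424737 -0.00923868] [10.52932957  0.08397506 -7.76794492] [ 0.12697402 -1.79109782  0.17133182]
```

Caught at about 14 mm: Fx is rising and the board stays put. The moment about z and the y drift are slightly positive, hinting at +y. Probing that way.

```bash
python3 -m jog '[{"delta_pos":[-1,0.5,0],"spin":0,"claw":1},{"delta_pos":[-1,1,0],"spin":0,"claw":1},{"delta_pos":[-1,1.5,0],"spin":0,"claw":1},{"delta_pos":[-1,2,0],"spin":0,"claw":1}]'; python3 -c "
from workcell import bot; s=bot.observe(); print(s['position'],s['force'],s['moment'])"
```

```text
clock: 9.0
position: [0.5022, -0.1624, -0.0093]
tool_rot: [3.141, -0.007, 0.029]
force: [2.1, -1.5, -5.1]
grip_width: 0.0289
[ 0.50216522 -0.16240031 -0.00927637] [ 2.06276035 -1.45969463 -5.1489806 ] [-0.28812615 -0.32024313 -0.19563285]
```

```bash
python3 -m jog '[{"delta_pos":[-0.5,0,-0.3],"spin":0,"claw":1},{"delta_pos":[-1,0,-0.3],"spin":0,"claw":1},{"delta_pos":[-1.5,0,-0.3],"spin":0,"claw":1}]'; python3 -c "
from workcell import bot; s=bot.observe(); print(s['position'],s['force'],s['moment'])"
```

```text
clock: 9.3
position: [0.5015, -0.1623, -0.0095]
tool_rot: [3.141, -0.009, 0.03]
force: [7.9, -0.3, -6.6]
grip_width: 0.0288
[ 0.50151161 -0.16227909 -0.00945065] [ 7.93127469 -0.28116524 -6.63505599] [ 0.03282261 -1.38859919  0.07293654]
```

```bash
python3 -m jog '[{"delta_pos":[-0.8,1,0],"spin":0,"claw":1},{"delta_pos":[-1.5,2,0],"spin":0,"claw":1},{"delta_pos":[-2,3,0],"spin":0,"claw":1},{"delta_pos":[-2.5,3.5,0],"spin":0,"claw":1}]'; python3 -c "
from workcell import bot; s=bot.observe(); print(s['position'],s['force'],s['moment'])"
```

```text
clock: 9.7
position: [0.4987, -0.1588, -0.0095]
tool_rot: [3.141, -0.008, 0.03]
force: [3.5, -2.3, -4.0]
grip_width: 0.0286
[ 0.49866887 -0.15882818 -0.00952344] [ 3.54886772 -2.26843043 -4.00749743] [-0.36492823 -0.32731758 -0.22185651]
```

```bash
python3 -m jog '[{"delta_pos":[-0.5,0,0],"spin":0,"claw":1},{"delta_pos":[-1,0,0],"spin":0,"claw":1},{"delta_pos":[-1.4,0,0],"spin":0,"claw":1}]'; python3 -c "
from workcell import bot; s=bot.observe(); print(s['position'],s['force'],s['moment'])"
```

```text
clock: 10.0
position: [0.4976, -0.1587, -0.0095]
tool_rot: [3.141, -0.009, 0.03]
force: [7.0, -0.3, -6.2]
grip_width: 0.0284
[ 0.4976476  -0.1587199  -0.00947038] [ 6.96561045 -0.25081668 -6.16581739] [-0.0439158  -1.05417021 -0.09920906]
```

```bash
python3 -m jog '[{"delta_pos":[-0.8,0.6,0],"spin":0,"claw":1},{"delta_pos":[-1.5,1.2,0],"spin":0,"claw":1},{"delta_pos":[-2,1.8,0],"spin":0,"claw":1},{"delta_pos":[-2.5,1.8,0],"spin":0,"claw":1}]'; python3 -c "
from workcell import bot; s=bot.observe(); print(s['position'],s['force'],s['moment'])"
```

```text
clock: 10.4
position: [0.4952, -0.1569, -0.0094]
tool_rot: [3.141, -0.009, 0.03]
force: [4.0, -1.3, -6.1]
grip_width: 0.0288
[ 0.49519031 -0.15685593 -0.00943561] [ 3.97440217 -1.34723225 -6.0810278 ] [-0.18657516 -0.60968172 -0.17645272]
```

```bash
python3 -m jog '[{"delta_pos":[-0.7,0,0],"spin":0,"claw":1},{"delta_pos":[-1.4,0,0],"spin":0,"claw":1},{"delta_pos":[-2,0,0],"spin":0,"claw":1}]'; python3 -c "
from workcell import bot; s=bot.observe(); print(s['position'],s['force'],s['moment'])"
```

```text
clock: 10.7
position: [0.4931, -0.1567, -0.0095]
tool_rot: [3.141, -0.009, 0.03]
force: [2.7, 0.5, -4.6]
grip_width: 0.0289
[ 0.4930866  -0.15671288 -0.00946523] [ 2.72422797  0.52722061 -4.57753825] [-0.01709369 -0.15983348 -0.00945259]
```

```bash
python3 -m jog '[{"delta_pos":[-0.7,0,0],"spin":0,"claw":1},{"delta_pos":[-1.4,0,0],"spin":0,"claw":1},{"delta_pos":[-2,0,0],"spin":0,"claw":1}]'; python3 -c "
from workcell import bot; s=bot.observe(); print(s['position'],s['force'],s['moment'])"
```

```text
clock: 11.0
position: [0.4909, -0.1567, -0.0095]
tool_rot: [3.141, -0.009, 0.03]
force: [3.8, 0.7, -4.9]
grip_width: 0.0286
[ 0.49094732 -0.15666955 -0.00947985] [ 3.78629005  0.74495911 -4.92743625] [ 0.0405463  -0.24855865  0.02315647]
```

```bash
python3 -m jog '[{"delta_pos":[-0.7,0,0],"spin":0,"claw":1},{"delta_pos":[-1.4,0,0],"spin":0,"claw":1},{"delta_pos":[-2,0,0],"spin":0,"claw":1}]'; python3 -c "
from workcell import bot; s=bot.observe(); print(s['position'],s['force'],s['moment'])"
```

```text
clock: 11.3
position: [0.489, -0.1567, -0.0094]
tool_rot: [3.141, -0.009, 0.03]
force: [3.1, 0.0, -4.0]
grip_width: 0.0288
[ 0.48897896 -0.1566653  -0.00943606] [ 3.05532124  0.03493007 -3.99476684] [ 0.05977666 -0.25234158  0.00217517]
```

Running freely between the pins, so I go on along the board's axis.

```bash
python3 -m jog '[{"delta_pos":[-1,0,0],"spin":0,"claw":1},{"delta_pos":[-2,0,0],"spin":0,"claw":1},{"delta_pos":[-3,-0.1,0],"spin":0,"claw":1},{"delta_pos":[-4,-0.1,0],"spin":0,"claw":1},{"delta_pos":[-5,-0.1,0],"spin":0,"claw":1}]'; python3 -c "
from workcell import bot; s=bot.observe(); print(s['position'],s['force'],s['moment'])"
```

```text
clock: 11.8
position: [0.4839, -0.1568, -0.0094]
tool_rot: [3.141, -0.009, 0.03]
force: [3.1, -0.2, -4.0]
grip_width: 0.0291
[ 0.4838956  -0.15675399 -0.00944665] [ 3.06426361 -0.17165871 -3.99103283] [ 0.02696625 -0.2789644  -0.00720973]
```

```bash
python3 -m jog '[{"delta_pos":[-1,0,0],"spin":0,"claw":1},{"delta_pos":[-2.2,0,0],"spin":0,"claw":1},{"delta_pos":[-3.5,-0.1,0],"spin":0,"claw":1},{"delta_pos":[-5,-0.2,0],"spin":0,"claw":1},{"delta_pos":[-6.5,-0.2,0],"spin":0,"claw":1}]'; python3 -c "
from workcell import bot; s=bot.observe(); print(s['position'],s['force'],s['moment'])"
```

```text
clock: 12.3
position: [0.4773, -0.157, -0.0094]
tool_rot: [3.141, -0.009, 0.03]
force: [3.0, 0.9, -4.4]
grip_width: 0.0285
[ 0.47728632 -0.15699701 -0.00943514] [ 2.96772     0.88868334 -4.40025678] [ 0.0342735  -0.40720911  0.00429051]
```

```bash
python3 -m jog '[{"delta_pos":[-1.5,0,0],"spin":0,"claw":1},{"delta_pos":[-3,-0.1,0],"spin":0,"claw":1},{"delta_pos":[-4.5,-0.1,0],"spin":0,"claw":1},{"delta_pos":[-6,-0.2,0],"spin":0,"claw":1},{"delta_pos":[-7.5,-0.2,0],"spin":0,"claw":1},{"delta_pos":[-9,-0.3,0],"spin":0,"claw":1}]'; python3 -c "
from workcell import bot; s=bot.observe(); print(s['position'],s['force'],s['moment'])"
```

```text
clock: 12.9
position: [0.4683, -0.1573, -0.0094]
tool_rot: [3.141, -0.009, 0.03]
force: [4.6, 0.2, -5.5]
grip_width: 0.0288
[ 0.46831709 -0.15725018 -0.00941873] [ 4.61661319  0.17113335 -5.45395572] [ 0.14234047 -0.66042684  0.0715318 ]
```

```bash
python3 -m jog '[{"delta_pos":[-1.5,0,0],"spin":0,"claw":1},{"delta_pos":[-3,-0.1,0],"spin":0,"claw":1},{"delta_pos":[-4.5,-0.1,0],"spin":0,"claw":1},{"delta_pos":[-6,-0.2,0],"spin":0,"claw":1},{"delta_pos":[-7.5,-0.2,0],"spin":0,"claw":1},{"delta_pos":[-9,-0.3,0],"spin":0,"claw":1}]'; python3 -c "
from workcell import bot; s=bot.observe(); print(s['position'],s['force'],s['moment'])"
```

```text
clock: 13.5
position: [0.4597, -0.1575, -0.0093]
tool_rot: [3.141, -0.01, 0.03]
force: [6.0, 0.4, -6.7]
grip_width: 0.0287
[ 0.45968425 -0.15751866 -0.00932529] [ 6.00781411  0.37023061 -6.7013129 ] [ 0.24456198 -0.98414526 -0.01173249]
```

```bash
python3 -m jog '[{"delta_pos":[-1.5,0,-0.3],"spin":0,"claw":1},{"delta_pos":[-3,-0.1,-0.5],"spin":0,"claw":1},{"delta_pos":[-4.5,-0.1,-0.5],"spin":0,"claw":1},{"delta_pos":[-6,-0.2,-0.5],"spin":0,"claw":1},{"delta_pos":[-7.5,-0.2,-0.5],"spin":0,"claw":1},{"delta_pos":[-9,-0.3,-0.5],"spin":0,"claw":1}]'; python3 -c "
from workcell import bot; s=bot.observe(); print(s['position'],s['force'],s['moment'])"
```

```text
clock: 14.1
position: [0.4506, -0.1578, -0.0098]
tool_rot: [3.141, -0.01, 0.03]
force: [1.8, 0.6, 0.2]
grip_width: 0.0291
[ 0.45061446 -0.15782933 -0.00976526] [1.79319418 0.58803726 0.24788835] [ 0.03289997 -0.24112324 -0.04193986]
```

```bash
python3 -m jog '[{"delta_pos":[-1.5,0,0],"spin":0,"claw":1},{"delta_pos":[-3,-0.1,0],"spin":0,"claw":1},{"delta_pos":[-4.5,-0.1,0],"spin":0,"claw":1},{"delta_pos":[-6,-0.2,0],"spin":0,"claw":1},{"delta_pos":[-7.5,-0.2,0],"spin":0,"claw":1},{"delta_pos":[-9,-0.3,0],"spin":0,"claw":1}]'; python3 -c "
from workcell import bot; s=bot.observe(); print(s['position'],s['force'],s['moment'])"
```

```text
clock: 14.7
position: [0.4415, -0.1581, -0.0097]
tool_rot: [3.141, -0.01, 0.03]
force: [2.0, 1.2, 0.7]
grip_width: 0.029
[ 0.44152033 -0.15813248 -0.00974105] [1.97035608 1.1545375  0.67675019] [ 0.0524854  -0.23786115 -0.02302885]
```

```bash
python3 -m jog '[{"delta_pos":[-1.5,0,0],"spin":0,"claw":1},{"delta_pos":[-3,-0.1,0],"spin":0,"claw":1},{"delta_pos":[-4.5,-0.1,0],"spin":0,"claw":1},{"delta_pos":[-6,-0.2,0],"spin":0,"claw":1},{"delta_pos":[-7.5,-0.2,0],"spin":0,"claw":1},{"delta_pos":[-9,-0.3,0],"spin":0,"claw":1}]'; python3 -c "
from workcell import bot; s=bot.observe(); print(s['position'],s['force'],s['moment'])"
```

```text
clock: 15.3
position: [0.4325, -0.1585, -0.0097]
tool_rot: [3.141, -0.01, 0.03]
force: [2.2, 0.9, 2.3]
grip_width: 0.0284
[ 0.43253185 -0.15845936 -0.00970103] [2.16513497 0.87775232 2.30470438] [ 0.05190045 -0.46443107 -0.05514749]
```

```bash
python3 -m jog '[{"delta_pos":[-2,0,0],"spin":0,"claw":1},{"delta_pos":[-4,-0.1,0],"spin":0,"claw":1},{"delta_pos":[-7,-0.2,0],"spin":0,"claw":1},{"delta_pos":[-11,-0.3,0],"spin":0,"claw":1},{"delta_pos":[-15,-0.4,0],"spin":0,"claw":1},{"delta_pos":[-19,-0.5,0],"spin":0,"claw":1},{"delta_pos":[-23,-0.6,0],"spin":0,"claw":1}]'; python3 - <<'E'
from h import *
s=bot.observe(); print(s['position'],s['force'],s['moment'])
t,p=snap('top','t4.png'); sc,_=snap('scene','s4.png')
cv2.imwrite('pics/c4.png',np.hstack([cv2.resize(t[140:280,180:400],(470,300)),cv2.resize(sc[150:270,160:300],(330,300))]))
E
```

```text
clock: 16.0
position: [0.4091, -0.1591, -0.0097]
tool_rot: [3.141, -0.01, 0.03]
force: [2.2, -0.2, 0.6]
grip_width: 0.0292
[ 0.40908572 -0.15908557 -0.00968305] [ 2.16171829 -0.18274726  0.61592636] [ 0.01856029 -0.24038533 -0.0020227 ]
```

View pics/c4.png

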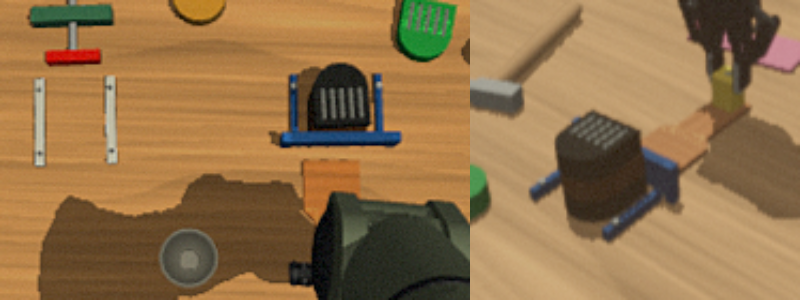

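Top view: the board is out, its end just short of the bridge at crop (330,160). The three heels stand upright and stacked behind the bridge in both views. Lifting, and measuring board-in-hand and jig more exactly.

```bash
python3 - <<'E'
from h import *
t=cv2.imread('pics/t4.png'); p=eyes.camera_params('top'); h=cv2.cvtColor(t,cv2.COLOR_BGR2HSV)
X=bot.observe()
# board
print('px board',h[222,335],'bench',h[222,300],h[218,365])
m=cv2.inRange(h,np.array((4,150,90)),np.array((14,255,255))); k=np.zeros_like(m); k[205:245,310:360]=m[205:245,310:360]
n,l,s,c=cv2.connectedComponentsWithStats(k); i=1+np.argmax(s[1:,4]); print(s[i])
ys,xs=np.nonzero(l==i)
L=[];Rr=[]
for y in range(s[i,1]+2,s[i,1]+14):
    r=xs[ys==y]; L.append(onz(p,r.min()-.5,y,.006)[:2]); Rr.append(onz(p,r.max()+.5,y,.006)[:2])
mid=(np.array(L)+np.array(Rr))/2; f=np.polyfit(mid[:,0],mid[:,1],1); wd=np.array(L)-np.array(Rr)
top=[ys[xs==x].min()-.5 for x in range(s[i,0]+4,s[i,0]+s[i,2]-4)]; e=onz(p,s[i,0]+s[i,2]/2,np.mean(top),.006)
print('board width',wd.mean(0),'slope',f[0],'end',e[0],np.polyval(f,e[0]),'tool',X['position'],X['tool_rot'][2])
# rails
for im in (t,cv2.imread('pics/top0.png')):
  g=cv2.cvtColor(im,cv2.COLOR_BGR2HSV); m=cv2.inRange(g,np.array((0,0,110)),np.array((180,75,255)))
  for x0,x1 in ((190,208),(222,242)):
    k=np.zeros_like(m); k[172:222,x0:x1]=m[172:222,x0:x1]; yy,xx=np.nonzero(k)
    P=np.array([onz(p,u,v,.010)[:2] for u,v in zip(xx,yy)]); f=cv2.fitLine(P.astype(np.float32),cv2.DIST_HUBER,0,1e-4,1e-4).ravel()
    print('rail',f[1]/f[0],P.mean(0),'ends',P[:,0].min(),P[:,0].max(),len(P))
E
python3 -m jog '[{"delta_pos":[0,0,3],"spin":0,"claw":1},{"delta_pos":[0,0,15],"spin":0,"claw":1},{"delta_pos":[0,0,45],"spin":0,"claw":1},{"delta_pos":[0,0,80],"spin":0,"claw":1},{"delta_pos":[0,0,110],"spin":0,"claw":1},{"delta_pos":[0,0,115],"spin":0,"claw":1}]'
```

```text
px board [ 13 186 171] bench [ 16 155 173] [ 15 152 184]
[321 214  28  31 510]
board width [-0.00208216  0.07178356] slope 0.08770914717234041 end 0.5532434681623584 -0.15343556896540478 tool [ 0.4086585  -0.15905447 -0.00974374] 0.030219137670501883
rail 0.056130793 [0.58934736 0.20752919] ends 0.5348748842889599 0.6455496424773404 204
rail 0.0739156 [0.59489639 0.11983536] ends 0.540119170605694 0.6509905217181191 194
rail 0.056565255 [0.59034582 0.20758377] ends 0.5350264821728103 0.6455496424773404 198
rail 0.07418526 [0.59478933 0.11973102] ends 0.540119170605694 0.6509905217181191 191
clock: 16.7
position: [0.4098, -0.1596, 0.1081]
tool_rot: [3.14, -0.013, 0.03]
force: [-0.9, -1.1, -1.8]
grip_width: 0.0287
```

```bash
python3 -m jog '[{"delta_pos":[10,45,0],"spin":0.025,"claw":1},{"delta_pos":[22,90,0],"spin":0.025,"claw":1},{"delta_pos":[34,135,0],"spin":0.025,"claw":1},{"delta_pos":[46,180,0],"spin":0.025,"claw":1},{"delta_pos":[60,225,0],"spin":0.025,"claw":1},{"delta_pos":[74,270,0],"spin":0.025,"claw":1},{"delta_pos":[84,305,0],"spin":0.025,"claw":1},{"delta_pos":[86.5,317,0],"spin":0.025,"claw":1}]'; python3 -m jog '[{"delta_pos":[0,0,0],"spin":0,"claw":1}]'
```

```text
clock: 17.5
position: [0.4962, 0.1615, 0.1073]
tool_rot: [3.141, -0.013, 0.059]
force: [0.1, -0.4, -2.1]
grip_width: 0.0285
clock: 17.6
position: [0.4957, 0.1628, 0.1065]
tool_rot: [3.141, -0.011, 0.061]
force: [-0.1, 0.0, -2.0]
grip_width: 0.0286
```

```bash
python3 -m jog '[{"delta_pos":[0.5,-3,-25],"spin":-0.006,"claw":1},{"delta_pos":[0.5,-5.5,-50],"spin":-0.006,"claw":1},{"delta_pos":[0.5,-5.5,-75],"spin":-0.006,"claw":1},{"delta_pos":[0.5,-5.5,-86],"spin":-0.006,"claw":1},{"delta_pos":[0.5,-5.5,-86],"spin":-0.006,"claw":1}]'; python3 - <<'E'
from h import *
s=bot.observe(); print(s['position'],s['tool_rot'],s['force'])
im,p=snap('wrist','w5.png'); t,_=snap('top','t5.png'); p=eyes.camera_params('wrist')
cv2.imwrite('pics/c5.png',np.hstack([im[0:300,130:450],cv2.resize(t[130:240,170:260],(250,300))]))
E
```

```text
clock: 18.1
position: [0.4952, 0.1559, 0.0193]
tool_rot: [3.14, -0.009, 0.054]
force: [-0.8, 0.2, -0.7]
grip_width: 0.029
[0.4951691  0.15591836 0.01927113] [ 3.13982789 -0.00860891  0.05441728] [-0.76692328  0.17795017 -0.70690857]
```

View pics/c5.png

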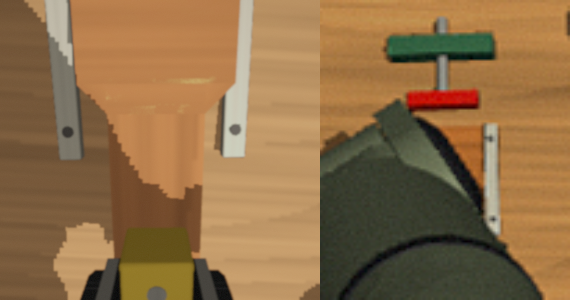

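The wrist view shows the wide part hanging over and between the two rails. The rail near ends are at (71,158) and (233,156), the shoulder corners near (78,88) and (236,84). I compute the lateral fit.

```bash
python3 - <<'E'
from h import *
im=cv2.imread('pics/w5.png'); p=eyes.camera_params('wrist'); s=bot.observe()
zt=.006+s['position'][2]+.0097
th=.062
def lat(P): # lateral coordinate in jig frame about (.5923,.1637)
    d=P[:2]-np.array([.5923,.1637]); return d@[np.cos(th),np.sin(th)],d@[-np.sin(th),np.cos(th)]
for n,u,v,z in (('railL end',201,158.5,.010),('railR end',363,156.5,.010)): print(n,onz(p,u,v,z)[:2],np.round(lat(onz(p,u,v,z)),4))
# edge profile along rows: horizontal gradient peaks
g=cv2.cvtColor(cv2.GaussianBlur(im,(3,3),0),cv2.COLOR_BGR2HSV).astype(int)
for r in (5,25,45,65):
    sat=g[r,:,1]; d=np.abs(np.diff(sat)); pk=[i for i in range(170,395) if d[i]>12 and d[i]==d[max(0,i-3):i+4].max()]
    print(r,[(i,int(sat[i-2]),int(sat[i+3])) for i in pk],)
    for i in pk: print('   ',i,np.round(lat(onz(p,i+.5,r,zt)),4)[1],np.round(lat(onz(p,i+.5,r,.010)),4)[1])
E
```

```text
railL end [0.53552813 0.20493933] [-0.0541  0.0447]
railR end [0.54154622 0.11611253] [-0.0536 -0.0444]
5 [(174, 120, 32), (199, 33, 149), (369, 148, 32), (383, 31, 120)]
    174 0.0445 0.0519
    199 0.0339 0.0397
    369 -0.0378 -0.0434
    383 -0.0437 -0.0502
25 [(175, 131, 33), (200, 35, 148), (368, 147, 30), (382, 34, 119)]
    175 0.0448 0.0522
    200 0.0341 0.0398
    368 -0.0378 -0.0434
    382 -0.0438 -0.0504
45 [(178, 129, 38), (202, 30, 148), (366, 149, 37), (380, 30, 118)]
    178 0.0443 0.0516
    202 0.0338 0.0395
    366 -0.0374 -0.0429
    380 -0.0435 -0.05
65 [(180, 129, 36), (203, 35, 149), (365, 148, 34), (379, 29, 119)]
    180 0.0441 0.0515
    203 0.034 0.0397
    365 -0.0374 -0.043
    379 -0.0436 -0.0501
```

Board mid is 2.5 mm to the -y side of the rail mid. Shifting, and lowering in two stages.

```bash
python3 -m jog '[{"delta_pos":[0,1,-6],"spin":0.008,"claw":1},{"delta_pos":[0,1.8,-12],"spin":0.008,"claw":1},{"delta_pos":[0,1.8,-15],"spin":0.008,"claw":1},{"delta_pos":[0,1.8,-15],"spin":0.008,"claw":1},{"delta_pos":[0,1.8,-15],"spin":0.008,"claw":1}]'; python3 - <<'E'
from h import *
s=bot.observe(); print(s['position'],s['tool_rot'],s['force'])
im,p=snap('wrist','w6.png'); p=eyes.camera_params('wrist')
zt=.006+s['position'][2]+.0097; th=.062
def lat(P):
    d=P[:2]-np.array([.5923,.1637]); return d@[-np.sin(th),np.cos(th)]
g=cv2.cvtColor(cv2.GaussianBlur(im,(3,3),0),cv2.COLOR_BGR2HSV).astype(int)
for r in (5,25,45,65):
    sat=g[r,:,1]; d=np.abs(np.diff(sat)); pk=[i for i in range(170,395) if d[i]>12 and d[i]==d[max(0,i-3):i+4].max()]
    print(r,[(i,round(lat(onz(p,i+.5,r,zt)),4),round(lat(onz(p,i+.5,r,.010)),4)) for i in pk])
E
```

```text
clock: 18.7
position: [0.4964, 0.1587, 0.0061]
tool_rot: [3.141, -0.012, 0.063]
force: [0.0, -0.2, -1.8]
grip_width: 0.0287
[0.49642793 0.15868809 0.00609704] [ 3.14092265 -0.01151687  0.06273642] [ 0.02446231 -0.16193624 -1.76341918]
5 [(174, np.float64(0.0473), np.float64(0.0505)), (199, np.float64(0.0367), np.float64(0.0392)), (370, np.float64(-0.0355), np.float64(-0.038))]
25 [(175, np.float64(0.0475), np.float64(0.0508)), (200, np.float64(0.0368), np.float64(0.0393)), (369, np.float64(-0.0356), np.float64(-0.0381))]
45 [(178, np.float64(0.0469), np.float64(0.0501)), (203, np.float64(0.036), np.float64(0.0385)), (368, np.float64(-0.0357), np.float64(-0.0382))]
65 [(179, np.float64(0.0471), np.float64(0.0504)), (203, np.float64(0.0365), np.float64(0.0391)), (367, np.float64(-0.0358), np.float64(-0.0383)), (393, np.float64(-0.0473), np.float64(-0.0506))]
```

Aligned within about 0.5 mm of the rail middle. Lowering to the bench.

```bash
python3 -m jog '[{"delta_pos":[0,-0.3,-5],"spin":0,"claw":1},{"delta_pos":[0,-0.3,-9],"spin":0,"claw":1},{"delta_pos":[0,-0.3,-12],"spin":0,"claw":1},{"delta_pos":[0,-0.3,-13.5],"spin":0,"claw":1},{"delta_pos":[0,-0.3,-14.5],"spin":0,"claw":1}]';python3 -m jog '[{"delta_pos":[0,0,-0.4],"spin":0,"claw":1},{"delta_pos":[0,0,-0.8],"spin":0,"claw":1}]'; python3 -c "
from workcell import bot; s=bot.observe(); print(s['position'],s['force'],s['moment'])"
```

```text
clock: 19.25
position: [0.4964, 0.1583, -0.0086]
tool_rot: [3.141, -0.011, 0.063]
force: [-0.5, -0.1, -1.0]
grip_width: 0.0288
clock: 19.45
position: [0.4964, 0.1584, -0.0093]
tool_rot: [3.141, -0.012, 0.063]
force: [0.2, -1.1, -1.7]
grip_width: 0.0283
[ 0.4964459   0.15838978 -0.00934337] [ 0.19914342 -1.07569166 -1.7007002 ] [-0.00332176  0.03863606 -0.01951573]
```

```bash
python3 -m jog '[{"delta_pos":[0,0,-0.3],"spin":0,"claw":1},{"delta_pos":[0,0,-0.6],"spin":0,"claw":1},{"delta_pos":[0,0,-0.8],"spin":0,"claw":1}]'; python3 - <<'E'
from h import *
s=bot.observe(); print(s['position'],s['force'],s['moment'])
im,p=snap('wrist','w7.png'); sc,_=snap('scene','s7.png')
cv2.imwrite('pics/c7.png',np.hstack([im[0:300,130:450],cv2.resize(sc[210:350,230:420],(407,300))]))
E
```

```text
clock: 19.75
position: [0.4967, 0.1584, -0.0098]
tool_rot: [3.141, -0.012, 0.063]
force: [-1.4, -1.3, 10.2]
grip_width: 0.0289
[ 0.49671891  0.15838462 -0.00976755] [-1.41758771 -1.27371546 10.2270195 ] [-0.2119092   0.51017723  0.04470178]
```

View pics/c7.png

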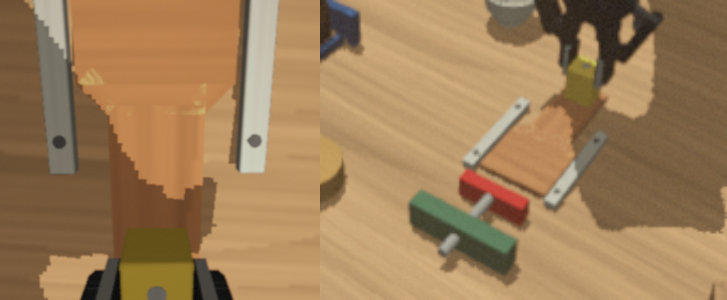

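The board lies flat between the rails with its far end a couple of centimetres short of the red stop. Sliding home gently.

```bash
python3 -m jog '[{"delta_pos":[1,0.1,0.3],"spin":0,"claw":1},{"delta_pos":[3,0.2,0.4],"spin":0,"claw":1},{"delta_pos":[5,0.3,0.4],"spin":0,"claw":1},{"delta_pos":[7,0.4,0.4],"spin":0,"claw":1},{"delta_pos":[9,0.6,0.4],"spin":0,"claw":1}]'; python3 -m jog '[{"delta_pos":[1,0.1,0],"spin":0,"claw":1},{"delta_pos":[2,0.1,0],"spin":0,"claw":1},{"delta_pos":[3,0.2,0],"spin":0,"claw":1},{"delta_pos":[4,0.2,0],"spin":0,"claw":1}]'; python3 - <<'E'
from h import *
s=bot.observe(); print(s['position'],s['force'],s['moment'])
im,p=snap('scene','s8.png')
th=s['tool_rot'][2]; e=s['position'][:2]+.144*np.array([np.cos(th+.004),np.sin(th+.004)])
print('predicted end',e)
h=cv2.cvtColor(im,cv2.COLOR_BGR2HSV); m=cv2.inRange(h,np.array((0,150,60)),np.array((8,255,255))); m[:280]=0; m[325:]=0; m[:,:285]=0; m[:,340:]=0
ys,xs=np.nonzero(m); print(xs.min(),xs.max(),ys.min(),ys.max()); 
# top edge robot-side of stop at z=.022
for x in range(xs.min()+4,xs.max()-3,6): 
    y=ys[xs==x].min(); print(x,y,np.round(onz(p,x,y-.5,.022)[:2],4))
E
```

```text
clock: 20.35
position: [0.5058, 0.159, -0.0094]
tool_rot: [3.141, -0.012, 0.063]
force: [-0.8, -1.1, -1.5]
grip_width: 0.0291
clock: 20.75
position: [0.5099, 0.1592, -0.0094]
tool_rot: [3.141, -0.012, 0.063]
force: [-0.2, 0.9, -1.1]
grip_width: 0.0288
[ 0.50989091  0.1591638  -0.00942853] [-0.20476196  0.90182738 -1.05181235] [ 0.05601504  0.04326687 -0.03532851]
predicted end [0.65357147 0.16875016]
295 327 289 314
299 289 [0.6698 0.1394]
305 292 [0.6689 0.1534]
311 295 [0.668  0.1672]
317 298 [0.6672 0.1807]
323 301 [0.6664 0.194 ]
```

```bash
python3 -m jog '[{"delta_pos":[1.2,0.1,-0.1],"spin":0,"claw":1},{"delta_pos":[2.4,0.1,-0.2],"spin":0,"claw":1},{"delta_pos":[3.6,0.2,-0.2],"spin":0,"claw":1},{"delta_pos":[4.8,0.3,-0.2],"spin":0,"claw":1},{"delta_pos":[6,0.4,-0.2],"spin":0,"claw":1},{"delta_pos":[7,0.4,-0.2],"spin":0,"claw":1},{"delta_pos":[8,0.5,-0.2],"spin":0,"claw":1}]'
```

```text
clock: 21.5
position: [0.5181, 0.1597, -0.0096]
tool_rot: [3.141, -0.012, 0.062]
force: [0.3, -0.3, -1.3]
grip_width: 0.0288
```

```bash
python3 -m jog '[{"delta_pos":[0.5,0,0],"spin":0,"claw":1},{"delta_pos":[1,0,0],"spin":0,"claw":1},{"delta_pos":[1.5,0.1,0],"spin":0,"claw":1}]'
```

```text
clock: 21.8
position: [0.5197, 0.1598, -0.0096]
tool_rot: [3.141, -0.012, 0.063]
force: [-0.5, 0.2, -0.0]
grip_width: 0.0287
```

```bash
python3 -m jog '[{"delta_pos":[0.4,0,0],"spin":0,"claw":1},{"delta_pos":[0.8,0,0],"spin":0,"claw":1},{"delta_pos":[1.2,0.1,0],"spin":0,"claw":1}]'
```

```text
clock: 22.1
position: [0.5209, 0.1598, -0.0096]
tool_rot: [3.141, -0.012, 0.063]
force: [-0.1, -0.2, -0.6]
grip_width: 0.0289
```

```bash
python3 -m jog '[{"delta_pos":[0.4,0,0],"spin":0,"claw":1},{"delta_pos":[0.8,0,0],"spin":0,"claw":1},{"delta_pos":[1.2,0.1,0],"spin":0,"claw":1}]'
```

```text
clock: 22.4
position: [0.5216, 0.1598, -0.0097]
tool_rot: [3.141, -0.011, 0.062]
force: [-6.2, -1.1, 4.6]
grip_width: 0.0288
```

```bash
python3 -m jog '[{"delta_pos":[0.4,0,0],"spin":0,"claw":1},{"delta_pos":[0.8,0,0],"spin":0,"claw":1}]'
```

```text
clock: 22.6
position: [0.5216, 0.1598, -0.0097]
tool_rot: [3.14, -0.01, 0.063]
force: [-10.4, -0.2, 8.9]
grip_width: 0.0285
```

Contact at x=0.5216 with 10 N. Holding briefly.

```bash
python3 -m jog '[{"delta_pos":[0.7,0,0],"spin":0,"claw":1},{"delta_pos":[0.7,0,0],"spin":0,"claw":1},{"delta_pos":[0.7,0,0],"spin":0,"claw":1},{"delta_pos":[0.7,0,0],"spin":0,"claw":1},{"delta_pos":[0.7,0,0],"spin":0,"claw":1},{"delta_pos":[0.7,0,0],"spin":0,"claw":1}]'; python3 - <<'E'
from h import *
s=bot.observe(); print(s['position'],s['force'],s['moment'])
im,p=snap('scene','s9.png')
h=cv2.cvtColor(im,cv2.COLOR_BGR2HSV); m=cv2.inRange(h,np.array((0,150,60)),np.array((8,255,255))); m[:280]=0; m[325:]=0; m[:,:285]=0; m[:,340:]=0
ys,xs=np.nonzero(m); print(xs.min(),xs.max(),ys.min(),ys.max(),[ys[xs==x].min() for x in range(299,325,6)]); 
cv2.imwrite('pics/c9.png',cv2.resize(im[210:350,230:420],(570,420)))
E
```

```text
clock: 23.2
position: [0.5215, 0.1598, -0.0097]
tool_rot: [3.14, -0.008, 0.063]
force: [-7.8, -0.4, 6.5]
grip_width: 0.0288
[ 0.52154857  0.15978103 -0.0096845 ] [-7.75534046 -0.39166156  6.53068338] [ 0.10118233  1.67589578 -0.00831455]
295 327 289 314 [np.int64(289), np.int64(292), np.int64(295), np.int64(298), np.int64(301)]
```

View pics/c9.png

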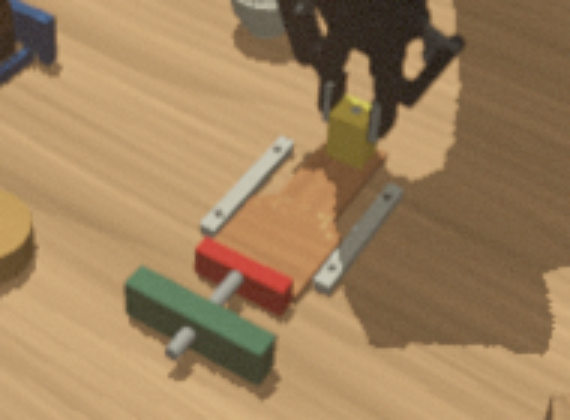

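The view shows the board's end against the red stop, whose edge pixels have not changed. One slightly firmer press, then relax and let go.

```bash
python3 -m jog '[{"delta_pos":[0.8,0,0],"spin":0,"claw":1},{"delta_pos":[0.9,0,0],"spin":0,"claw":1},{"delta_pos":[0.9,0,0],"spin":0,"claw":1},{"delta_pos":[0.9,0,0],"spin":0,"claw":1}]'; python3 -m jog '[{"delta_pos":[0,0,0],"spin":0,"claw":1},{"delta_pos":[0,0,0],"spin":0,"claw":0.6},{"delta_pos":[0,0,0],"spin":0,"claw":0.3},{"delta_pos":[0,0,0],"spin":0,"claw":0},{"delta_pos":[0,0,0],"spin":0,"claw":0},{"delta_pos":[0,0,0],"spin":0,"claw":0},{"delta_pos":[0,0,0],"spin":0,"claw":0},{"delta_pos":[0,0,0],"spin":0,"claw":0}]'
```

```text
clock: 23.65
position: [0.5215, 0.1598, -0.0097]
tool_rot: [3.14, -0.007, 0.063]
force: [-7.9, -0.2, 8.2]
grip_width: 0.0289
clock: 24.45
position: [0.5215, 0.1598, -0.0097]
tool_rot: [3.14, -0.007, 0.063]
force: [-0.7, -0.5, -0.8]
grip_width: 0.0857
```

Released. Going straight up, then a final look.

```bash
python3 -m jog '[{"delta_pos":[0,0,10],"spin":0,"claw":0},{"delta_pos":[0,0,30],"spin":0,"claw":0},{"delta_pos":[0,0,60],"spin":0,"claw":0},{"delta_pos":[-10,0,100],"spin":0,"claw":0},{"delta_pos":[-30,0,140],"spin":0,"claw":0},{"delta_pos":[-60,0,180],"spin":0,"claw":0},{"delta_pos":[-90,0,200],"spin":0,"claw":0},{"delta_pos":[-90,0,200],"spin":0,"claw":0}]'; python3 - <<'E'
from h import *
s=bot.observe(); print(s['position'],s['force'])
t,p=snap('top','t10.png'); im,q=snap('wrist','w10.png'); q=eyes.camera_params('wrist'); sc,_=snap('scene','s10.png')
h=cv2.cvtColor(im,cv2.COLOR_BGR2HSV); m=cv2.inRange(h,np.array((22,120,110)),np.array((35,255,255)))
n,l,st,c=cv2.connectedComponentsWithStats(m); i=1+np.argmax(st[1:,4]); r=cv2.boxPoints(cv2.minAreaRect(np.argwhere(l==i)[:,::-1].astype(np.float32)))
P=np.array([onz(q,*k,.046)[:2] for k in r]); print('block',P.mean(0),np.round(P,4).tolist())
cv2.imwrite('pics/c10.png',np.hstack([cv2.resize(im,(440,330)),np.vstack([cv2.resize(t[130:235,180:400],(350,165)),cv2.resize(sc[150:270,160:415],(350,165))])]))
E
```

```text
clock: 25.25
position: [0.4299, 0.1602, 0.1938]
tool_rot: [3.141, -0.011, 0.065]
force: [-0.2, -0.1, -0.9]
grip_width: 0.0857
[0.42990191 0.16024809 0.19377049] [-0.24370572 -0.09721756 -0.92876551]
block [0.52148647 0.15854235] [[0.5344, 0.174], [0.5363, 0.145], [0.5086, 0.1427], [0.5067, 0.1725]]
```

View pics/c10.png

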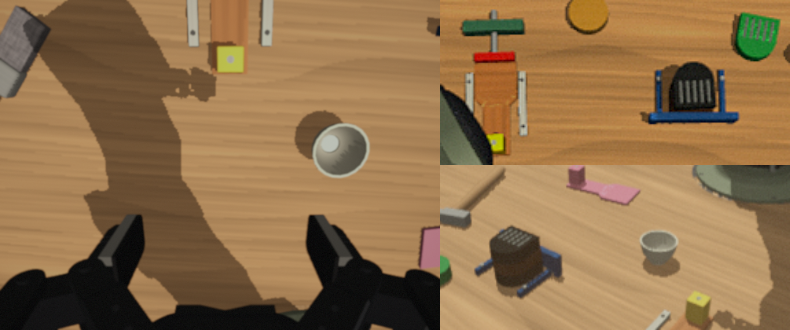

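The final views show the board between the rails with its end against the red stop (top view crop 495,58). The heels are stacked upright, and the other objects in view look untouched. I compare the stop and heel blobs with the first picture, then hand in.

```bash
python3 - <<'E'
from h import *
for f in ('top0','t10'):
    h=cv2.cvtColor(cv2.imread(f'pics/{f}.png'),cv2.COLOR_BGR2HSV)
    m=cv2.inRange(h,np.array((0,150,80)),np.array((8,255,255)))[155:175,190:240]; d=cv2.inRange(h,np.array((0,0,0)),np.array((180,120,60)))[160:203,322:358]
    print(f,'stop',np.argwhere(m).mean(0)+[155,190],'heel',np.argwhere(d).mean(0)+[160,322])
print(bot.observe()['qd'].round(3)); bot.job_done()
E
```

```text
top0 stop [165.58974359 213.5       ] heel [183.2728972  340.65607477]
t10 stop [165.52941176 213.50326797] heel [184.33333333 339.00199601]
[ 0.002  0.031  0.005 -0.005  0.002 -0.003 -0.   ]
the job is handed in; nothing more can be done
```

The board is out from under the heels and pressed home against the red stop, and the job is handed in at about 25 s on the clock. No verdict came back.

**Drawing out:** A shoulder caught after about 14 mm. I gave way about 7.5 mm towards +y, after which the board ran freely. The wrist never read more than about 10.5 N sideways; force between board and cradle has no reading of its own.

**Pressing home:** I lowered the board between the rails and felt the stop at the expected distance. The press read about 8–10 N for roughly a second, then I let go and backed the arm away.

**Last checks:**
- **Stop:** it moved less than 0.1 pixel in the top view (one pixel is about 2.5 mm).
- **Board:** its block measured (0.521, 0.159), which puts the far end on the jig's centre line.
- **Heels:** the stack stands upright. Its outline shifted about 1–2 pixels, or 3–5 mm.

**What failed or disagreed:**
- **First grasp:** it closed on air above the block, because the real fingertips sit about 26 mm higher than the reported TCP. Triangulating the tips corrected it.
- **Tool tilt:** the tool was pitched up to about 0.013 rad during the pull and the placing.
- **Heel outline:** it is a rough colour mask, so that shift is approximate.
- **Bystanders:** checked only by eye, and the last views did not cover all of them.

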